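# Fill the snack dish from the tilting jar

### The arm

A 6-joint arm with a two-finger parallel gripper is mounted at the origin on the work surface. World frame = base frame: x ahead of the robot, y to its left, z up, the work surface at z = 0. Lengths are in m, angles in degrees, forces in N, time in s.
With the tool pointing down it reaches from about 0.3 to 0.75 m from the base axis. Payload 8.5 kg.
Tool frame: the origin (TCP) lies on the centre line of the jaws, within the pads' length; the fingertips stand 14 mm ahead of it and the grasp point (between the pads) lies 5 mm behind it; z points along the fingers, x is the direction in which the jaws open and shut, and the axes are right-handed (so a half turn about z gives the same grasp; the last joint's range is limited). The gripper opens to 85 mm and grips with 20 to 120 N. Pads are 22 mm wide; open, the fingers measure 114 mm over their backs; the gripper's body (76 mm by 85 mm) begins 54 mm behind the grasp point. The pads swing forward as they close: fully open they stand 13 mm farther back than shut.
Start: joints at [-81.377, 21.807, 74.336, -0, 83.858, -12.336], TCP at [0.197, -0.514, 0.245] pointing down, gripper open.
Joint ranges: [-178.18, 178.18], [-50.72, 133.34], [12.68, 142.11], [-81.47, 261.47], [9.98, 163.14], [-165.26, 165.26]. Speed limits (degrees/s): [136.94, 136.94, 180, 180, 180, 180].

### API

Orientations are given as a 3x3 rotation matrix whose columns are the frame's x, y, z axes.
In Python, from rig import * gives the robot as it stands.
- The arm moves only by the shell command python3 -m crank 'ROWS' [FORCE]. ROWS is JSON, one flat list of numbers, 7 for each row, row after row: the turn, a rotation vector about the world's x, y, z in rad, then the shift along the world's x, y, z in m, then the opening in per cent of the stroke, from 0 (shut) to 100 (fully open). A call has 1 to 20 rows; each row shifts and turns the commanded pose from where the row before left it; what a row does not reach is not made up. A row lasts 1/10 s, in which the tool goes at most 50 mm and 8.59 degrees, less where a joint would pass 70% of its speed; a pose out of reach is approached as far as the arm can. A call is refused whole if a number of a shift passes 0.05 or a number of a turn 0.15, either way. A call with a gripper value outside its range is refused whole. The fingers move at their own pace and stop on an object; FORCE is the grip in N (left out, the last holds). Time passes only in rows, so rows that do not move let the fingers close. It gives the time, the measured TCP pose, the force and the opening at its end, in the units of the state.
- observe(): the state, without advancing time (a new reading comes with each control period).
- get_image(name): name is "side" or "top"; returns a dict with "frame" (420x560x3 uint8, red, green, blue), "fov_y" (degrees; the focal length in pixels is half the picture's height over the tangent of half this angle, whatever the lens; pixels are square), "cx", "cy" (the principal point, pixels), "k1" (the pictures are not rectified: a ray, as slopes to the right and down, at radius r is drawn at 1 + k1 r^2 times it, then the intrinsics apply), "world_to_cam" (4x4, takes a point from world to camera coordinates). Camera axes: x right, y up, looking along -z (the intrinsics and any distortion apply to the point x, -y, -z); pixel columns grow to the right and rows downward; lengths in m; the calibration is good to about 2 mm. A picture is of the moment at which its call begins. There is no depth.
- close_job(): hands the job in, once; it reports no verdict.
The state is a dict: "time_s": time; "q": joint angles; "qvel": joint speeds; "joint_efforts": joint torques, N m; "position": TCP position; "tool_rot": TCP orientation; "ft_force": force on the tool from outside, world axes, zero at the start; "wrist_torque": the same for the moment, N m; "grip_width": finger opening in m.
Only numpy, scipy, OpenCV 4.12 (cv2) and the standard library are available. Lean on these libraries where they do the work, as an engineer would, in place of code of your own. Each camera call takes 0.05 s, during which the arm holds its last target. There are 200 camera calls.

### The job

Push the white dish across the counter, without lifting or tipping it, until it presses firmly but gently against the wooden stop rail of the tilting-jar stand, in line with the middle of the jar. Then tip the jar forward by its lever bar or otherwise, so that all four walnuts drop into the dish, and bring the jar back fully upright, with the dish still in that place and the other things on the counter left alone.

Things in the scene. Friction and masses are not known exactly. Their poses are not given: they have to be found in the camera images.
- dish: Round straight-sided white ceramic dish, open on top, outer diameter 160 mm, 55 mm high, wall 5 mm, 0.45 to 0.9 kg (varies), loose on the counter. Too wide to grasp across. Origin: centre of its underside, z up; its yaw means nothing.
- stand: Fixed light-wood stand of the tilting jar. Origin on the counter below the jar's tipping axis, midway between two posts (14 x 20 mm, 217 mm high, at y = -80 and +80 mm). Its +y points from the open side to the side with the stop rail and lever; the jar pours towards its -x. Foot board: y = -90 to +110 mm, 14 mm high, x = -10 to +75 mm.
- stop_rail (a point): Middle of the lower edge of the stop rail's inner face, stand frame (-100, +80, 0) mm. The rail is a rigid upright board on the stand, 45 mm high, 14 mm thick, x = -190 to -10 mm; its inner face looks to the stand's -y. A dish against it stops dead.
- dish_home (a point): Centre of the dish's place, on the counter in front of the jar: stand frame (-100, 0, 0) mm. With its centre here the dish just touches the stop rail and is 10 mm clear of the foot. Axes as those of the stand.
- tip_axis (a point): Middle of the jar's horizontal tipping axis, 195 mm above the stand's origin; the axis runs along the stand's y.
- jar (a joint): Tilt of the glass jar (outer diameter 88 mm below, 112 mm at the rim, 125 mm high; axis 25 mm above its base), rad: 0 = upright (end stop), grows as the mouth goes forward and down to the stand's -x, end stop 2.1. Stiff axle, about 0.15 N m: stays where left. The walnuts roll out between about 1.5 and 2.1.
- lever_bar (a point): Middle of the lever's free bar: a 12 mm steel rod parallel to the stand's y, free from y = +116 to +186 mm, on the jar's arm (90 mm from the axis, in the plane y = +110). Jar upright: 78 mm behind (+x of) the axis, 45 mm above it. Swings over the top with the jar, one to one; at tilt 2.1 it is 78 mm in front, 45 mm above. Pinch or loosely cage it from above.
- walnut0: One of four like walnuts, knobby, about 34 by 30 mm, 14 g, loose in the jar. Origin: centre of its underside at the start (about 14 mm from its middle).
- walnut1: One of four like walnuts, knobby, about 34 by 30 mm, 14 g, loose in the jar. Origin: centre of its underside at the start (about 14 mm from its middle).
- walnut2: One of four like walnuts, knobby, about 34 by 30 mm, 14 g, loose in the jar. Origin: centre of its underside at the start (about 14 mm from its middle).
- walnut3: One of four like walnuts, knobby, about 34 by 30 mm, 14 g, loose in the jar. Origin: centre of its underside at the start (about 14 mm from its middle).
- pickle_jar: Bystander: closed green jar, 72 mm diameter, 120 mm high; origin under its centre.
- sauce_bottle: Bystander: amber bottle, 60 mm diameter, 200 mm high; origin under its centre.
- tomato_can: Bystander: can, 74 mm diameter, 110 mm high; origin under its centre.
- tea_box: Bystander: box 70 x 130 x 80 mm; origin under its centre.
- mug: Bystander: mug, 80 mm diameter, 90 mm high, handle at its +y; origin under its centre.
- cereal_box: Bystander: box 60 x 160 x 200 mm; origin under its centre.
- wood_spoon: Bystander: wooden spoon lying flat along its own x; origin under its centre.
Not all that is in view belongs to the job. Leave any red look-alike of the dish alone.

How it is judged (in metres and radians):
On the way, in this order (a step that is already met when the one before it is completed fails the run):
1. the dish, in its place (within 20 mm) with the jar upright, is pressed against the stand's stop rail with more than 3 N (horizontal distance between dish and dish_home below 0.02 m and contact force between dish and stand above 3 N and value of joint jar below 0.12 rad), for 0.15 s.
2. the jar is tipped past 1.5 rad and all four walnuts are in the dish in its place (horizontal distance between dish and dish_home below 0.02 m and horizontal distance between each of walnut0, walnut1, walnut2, walnut3 and dish below 0.078 m and z of walnut0 in the frame of dish between -0.02 and 0.055 m and z of walnut1 in the frame of dish between -0.02 and 0.055 m and z of walnut2 in the frame of dish between -0.02 and 0.055 m and z of walnut3 in the frame of dish between -0.02 and 0.055 m and value of joint jar above 1.5 rad), for 0.2 s.
At the end, for the whole second after the job is handed in: The dish stands flat and at rest within 20 mm of its place at the stop rail, all four walnuts lie in it, and the jar is upright (tilt under 0.12 rad) (horizontal distance between dish and dish_home below 0.02 m and horizontal distance between each of walnut0, walnut1, walnut2, walnut3 and dish below 0.078 m and z of walnut0 in the frame of dish between -0.02 and 0.055 m and z of walnut1 in the frame of dish between -0.02 and 0.055 m and z of walnut2 in the frame of dish between -0.02 and 0.055 m and z of walnut3 in the frame of dish between -0.02 and 0.055 m and value of joint jar below 0.12 rad and angle between dish's own z axis and vertical below 0.06 rad and height (world z) of dish below 0.006 m and linear speed of dish below 0.01 m/s); the robot touches nothing.
It fails at once if the dish is pressed against the stand with more than 40 N (contact force between dish and stand above 40 N).
It fails at once if the dish is lifted more than 15 mm or tipped more than 0.25 rad (height (world z) of dish above 0.015 m or angle between dish's own z axis and vertical above 0.25 rad).
It fails at once if a bystander is moved more than 30 mm (distance of any of pickle_jar, sauce_bottle, tomato_can, tea_box, mug, cereal_box, wood_spoon from where it was at the start of the episode above 0.03 m).
It also fails if it takes over 64 s, if anything falls off the work surface, if the arm or the gripper's body presses on something with over 40 N, if the wrist force passes 120 N, or if a joint passes its speed limit or range.

## Working session

There is one attempt and no reset: what is moved stays moved. The work goes in short steps, Python scripts to look and compute and a shell command to move; the robot and the scene stay as the last step left them, time stands still between calls to the robot, and variables do not carry over. Pictures are saved under pics/ and viewed, about 8 in all and at most 12, crops included, and the job is handed in when it is done.

```bash
ls; mkdir -p pics; cat > h.py <<'E'
from rig import *
import numpy as np, cv2
def cam(name):
    d=get_image(name); return d
def ray(d,u,v):
    f=d["frame"].shape[0]/2/np.tan(np.radians(d["fov_y"])/2)
    x=(u-d["cx"])/f; y=(v-d["cy"])/f
    r=np.hypot(x,y); s=r
    for _ in range(30): s=r/(1+d["k1"]*s*s)
    k=s/r if r>0 else 1
    W=np.array(d["world_to_cam"]); R=W[:3,:3]; t=W[:3,3]
    return -R.T@t, R.T@np.array([x*k,-y*k,-1])
def onz(d,u,v,z):
    o,r=ray(d,u,v); return o+r*(z-o[2])/r[2]
def proj(d,p):
    W=np.array(d["world_to_cam"]); c=W[:3,:3]@np.array(p)+W[:3,3]
    x,y=c[0]/-c[2],-c[1]/-c[2]; f=d["frame"].shape[0]/2/np.tan(np.radians(d["fov_y"])/2)
    k=1+d["k1"]*(x*x+y*y); return np.array([d["cx"]+f*x*k,d["cy"]+f*y*k])
def tri(d1,p1,d2,p2):
    o1,r1=ray(d1,*p1);o2,r2=ray(d2,*p2)
    s=np.linalg.lstsq(np.c_[r1,-r2],o2-o1,rcond=None)[0]
    a=o1+r1*s[0];b=o2+r2*s[1]; return (a+b)/2,np.linalg.norm(a-b)
E
python3 - <<'E'
from h import *
import pickle
D={n:cam(n) for n in("side","top")}
pickle.dump(D,open("d0.pkl","wb"))
for n,d in D.items():
    cv2.imwrite(f"pics/{n}0.png",cv2.resize(d["frame"][:,:,::-1],(800,600)))
    print(n,d["fov_y"],d["cx"],d["cy"],d["k1"],np.round(ray(d,280,210)[0],3),np.round(ray(d,280,210)[1],3))
s=observe();print(s["position"],s["tool_rot"],s["ft_force"],s["time_s"],s["grip_width"])
E
```

```text
pics
side 53.148390772616544 278.9180944731266 211.95720234557143 0.03843280562795659 [0.974 0.749 0.943] [-0.419 -0.616 -0.668]
top 54.862026880796456 275.4485818593442 204.96924209670897 0.02298942818275113 [0.292 0.045 1.234] [ 0.167 -0.02  -0.986]
[ 0.19668952 -0.5133761   0.24479496] [[ 3.57701280e-01 -9.33836043e-01 -1.99068748e-04]
 [-9.33835200e-01 -3.57701231e-01  1.28382136e-03]
 [-1.27008580e-03 -2.73327141e-04 -9.99999156e-01]] [ 0.19841879  0.45591534 -0.52730425] 0.1 0.08594156057621617
```

View pics/top0.png

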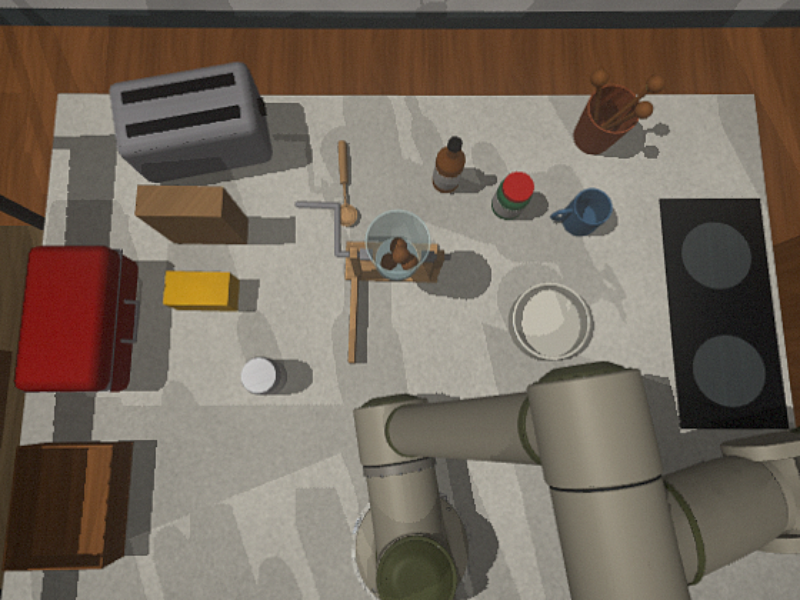

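View pics/side0.png

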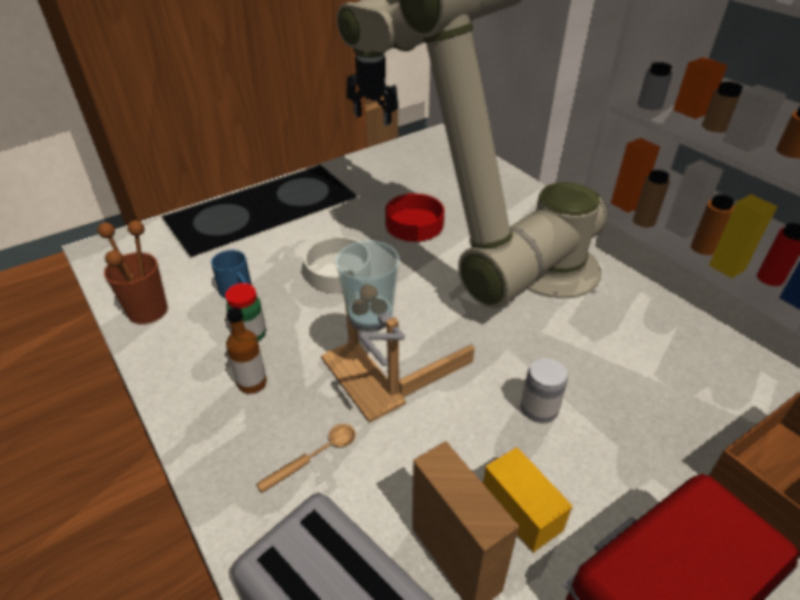

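The top view (800x600 scale) shows the white dish at (552,322), the jar at (397,245), the rail from (352,275) to (352,360) and the lever bar at (318,205). In the side view the dish is at (336,265). A red look-alike sits at (415,217); it isn't the white one, so I leave it alone. I'll use one enlarged crop to confirm the dish and the stand.

```bash
python3 - <<'E'
from h import *
import pickle
D=pickle.load(open("d0.pkl","rb"))
a=D["top"]["frame"][130:270,195:425,::-1]
b=D["side"]["frame"][150:310,190:350,::-1]
A=cv2.resize(a,None,fx=3.4,fy=3.4,interpolation=cv2.INTER_CUBIC)
cv2.imwrite("pics/topc.png",A)
cv2.imwrite("pics/sidec.png",cv2.resize(b,None,fx=3.7,fy=3.7,interpolation=cv2.INTER_CUBIC))
E
```

```text
(no output)
```

View pics/topc.png

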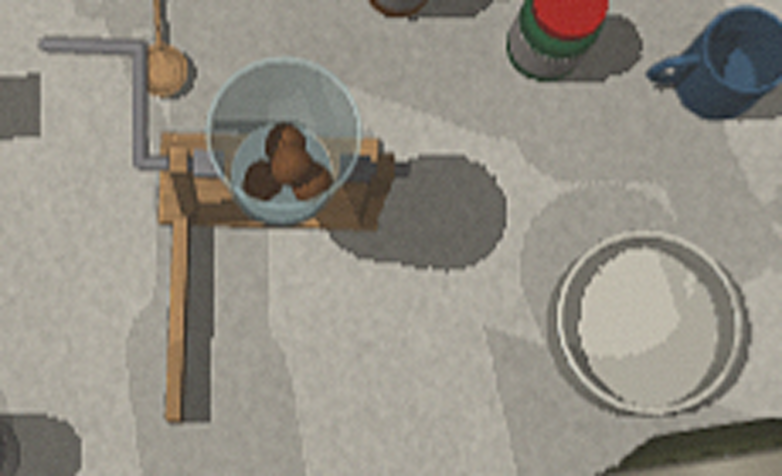

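View pics/sidec.png

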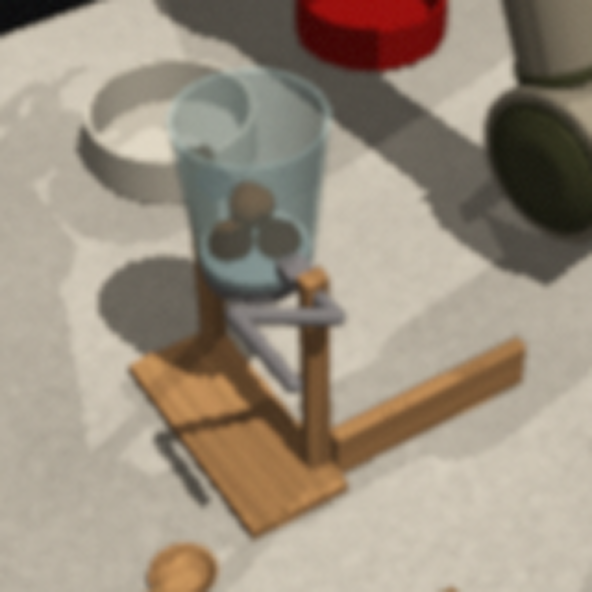

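Crops: the round white straight-sided dish is at topc (650,322) and sidec (170,130), plain white and unlike the red one at sidec (370,30). The bar runs in topc from its corner (143,45) to its free end (45,45), and in sidec from (232,316) to (298,384).

```bash
python3 - <<'E'
from h import *
import pickle
D=pickle.load(open("d0.pkl","rb"));T,S=D["top"],D["side"]
t=lambda x,y:((x+.5)/3.4+195-.5,(y+.5)/3.4+130-.5)
s=lambda x,y:((x+.5)/3.7+190-.5,(y+.5)/3.7+150-.5)
for n,a,b in[("barcorner",(143,45),(232,314)),("barend",(45,45),(298,384)),("postL top",(178,152),(314,274)),("rail end top outer",(166,420),(523,342)),
 ("footR back",(381,141),(133,370)),("foot L back",(162,133),(253,531))]:
    p,e=tri(T,t(*a),S,s(*b)); print(n,np.round(p,4),round(e,4))
print("onz bar .24:",onz(T,*t(143,45),.24),onz(T,*t(45,45),.24))
for n,p,z in[("railtop end L",(166,420),.045),("railtop far L",(174,222),.045),("inner bottom near",(184,420),0),("footfrontR",(377,229),.014),("footbackR",(381,141),.014),("footbackL",(162,133),.014)]:
    print(n,np.round(onz(T,*t(*p),z),4))
# dish rim: outer ellipse of white-ish contour
f=T["frame"].astype(int)
g=T["frame"];
# rays of rim outline points (crop coords) at z=.055
pts=[(559,322),(748,320),(652,232),(660,408),(587,255),(718,255),(585,385),(722,384)]
P=np.array([onz(T,*t(*p),.055)[:2] for p in pts]);A=np.c_[2*P,np.ones(8)]
c=np.linalg.lstsq(A,(P**2).sum(1),rcond=None)[0];print("dish",c[:2],np.sqrt(c[2]+c[0]**2+c[1]**2))
P=np.array([onz(S,*s(*p),.055)[:2] for p in [(90,118),(165,62),(110,80)]])
print(P, np.linalg.norm(P-c[:2],axis=1))
for n,p,z in[("can",(290/.7*0+258,375),.11)]:pass
for n,p,z in[("mughandle",(563,215),.06),("spoon bowl",(348,215),.02),("pickle",(515,188),.12),("can",(258,375),.11),("bottle",(455,145),.2),("cereal front",(232,222),.2),("tea",(200,288),.08),("mug",(590,208),.09)]:
    print(n,np.round(onz(T,p[0]*.7,p[1]*.7,z),3))
E
```

```text
barcorner [0.6351 0.1345 0.2403] 0.0002
barend [0.6344 0.2085 0.241 ] 0.001
postL top [0.5576 0.1099 0.2142] 0.0025
rail end top outer [0.367  0.1262 0.0474] 0.0045
footR back [ 0.6228 -0.0642  0.0042] 0.0023
foot L back [0.6301 0.136  0.0124] 0.0019
onz bar .24: [0.63511551 0.13454248 0.24      ] [0.63509971 0.20832947 0.24      ]
railtop end L [0.3655 0.1279 0.045 ]
railtop far L [0.5393 0.1227 0.045 ]
inner bottom near [0.3683 0.115  0.    ]
footfrontR [ 0.5389 -0.0591  0.014 ]
footbackR [ 0.6211 -0.0641  0.014 ]
footbackL [0.6289 0.1365 0.014 ]
dish [ 0.45015653 -0.29284142] 0.08006540145051583
[[ 0.51936488 -0.32055738]
 [ 0.41833547 -0.35722146]
 [ 0.4759936  -0.36196205]] [0.0745518  0.07181483 0.0737917 ]
mughandle [ 0.672 -0.326  0.06 ]
spoon bowl [0.686 0.133 0.02 ]
pickle [ 0.71  -0.212  0.12 ]
can [0.337 0.295 0.11 ]
bottle [ 0.766 -0.083  0.2  ]
cereal front [0.614 0.334 0.2  ]
tea [0.513 0.426 0.08 ]
mug [ 0.678 -0.373  0.09 ]
```

```bash
python3 -m crank '[0,0,0.13,0.0282,0.0126,0,100, 0,0,0.13,0.0282,0.0126,0,100, 0,0,0.13,0.0282,0.0126,0,100, 0,0,0.13,0.0282,0.0126,0,100, 0,0,0.13,0.0282,0.0126,0,100, 0,0,0.13,0.0282,0.0126,0,100, 0,0,0.13,0.0282,0.0126,0,100, 0,0,0.13,0.0282,0.0126,0,100, 0,0,0.13,0.0282,0.0126,0,100, 0,0,0,0,0,0,100, 0,0,0,0,0,0,100]'
python3 - <<'E'
from h import *
s=observe();print(np.round(s["position"],4),np.round(s["tool_rot"],3).tolist(),np.round(s["ft_force"],2),s["time_s"],s["grip_width"],np.round(s["q"],1))
S=cam("side"); print("red",onz(S,415*.7,205*.7,.055))
T=cam("top")
cv2.imwrite("pics/t1.png",np.vstack([cv2.resize(T["frame"][:,:,::-1],(560,420))[150:],S["frame"][100:330,:,::-1]]))
E
```

```text
time_s: 1.2
position: [0.4506, -0.3999, 0.2448]
tool_rot: [[0.999, -0.035, -0.001], [-0.035, -0.999, 0.001], [-0.001, -0.001, -1.0]]
ft_force: [0.3, -0.4, -0.1]
grip_width: 0.0855
[ 0.4506 -0.3999  0.2448] [[0.999, -0.035, -0.001], [-0.035, -0.999, 0.001], [-0.001, -0.001, -1.0]] [ 0.26 -0.38 -0.09] 1.2 0.08552587385558702 [-52.8  27.2  65.5  -0.   87.4 -50.8]
red [ 0.16656524 -0.36266084  0.055     ]
```

View pics/t1.png

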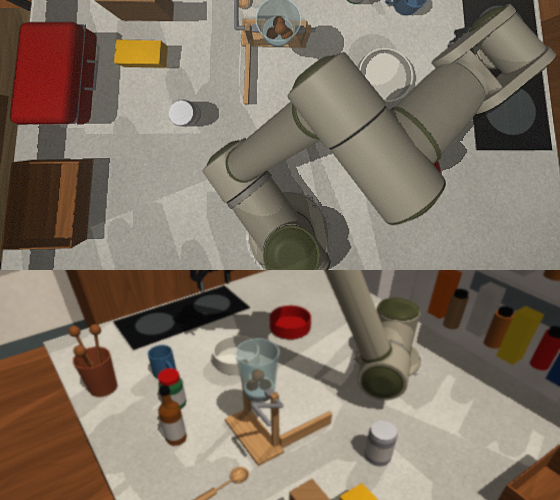

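The dish is still at about (385,75) in the top half, the gripper is behind it, and the red dish at (290,322) in the lower half is out of the way. Descending.

```bash
python3 -m crank '[0,0,0,0,0,-0.04,100, 0,0,0,0,0,-0.04,100, 0,0,0,0,0,-0.04,100, 0,0,0,0,0,-0.04,100, 0,0,0,0,0,-0.03,100, 0,0,0,0,0,-0.02,100, 0,0,0,0,0,-0.008,100, 0,0,0,0,0,0,100, 0,0,0,0,0.01,0,100, 0,0,0,0,0.008,0,100, 0,0,0,0,0.006,0,100, 0,0,0,0,0.006,0,100, 0,0,0,0,0.006,0,100, 0,0,0,0,0.006,0,100]'
python3 - <<'E'
from h import *
T=cam("top");S=cam("side")
cv2.imwrite("pics/t2.png",np.vstack([cv2.resize(T["frame"][90:230,250:480,::-1],(560,341)),cv2.resize(S["frame"][130:260,130:340,::-1],(410,254))[:,:410].copy() if 0 else cv2.resize(S["frame"][140:245,150:340,::-1],(560,309))])[:600])
E
```

```text
time_s: 2.7
position: [0.4507, -0.3588, 0.028]
tool_rot: [[0.999, -0.034, 0.001], [-0.034, -0.999, -0.003], [0.001, 0.003, -1.0]]
ft_force: [-2.9, -6.5, 3.6]
grip_width: 0.0854
```

View pics/t2.png

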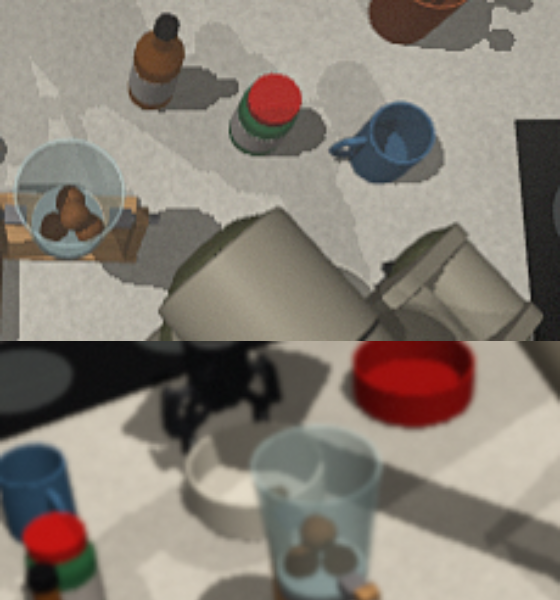

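The side view shows both fingers against the near rim of the dish, and the dish is flat. Now the push along y.

```bash
python3 -m crank '[0,0,0,0,0.008,0,100, 0,0,0,0,0.01,0,100, 0,0,0,0,0.014,0,100, 0,0,0,0,0.016,0,100, 0,0,0,0,0.016,0,100, 0,0,0,0,0.016,0,100, 0,0,0,0,0.016,0,100, 0,0,0,0,0.016,0,100, 0,0,0,0,0.016,0,100, 0,0,0,0,0.016,0,100, 0,0,0,0,0.016,0,100, 0,0,0,0,0.016,0,100, 0,0,0,0,0.016,0,100, 0,0,0,0,0.016,0,100, 0,0,0,0,0.014,0,100, 0,0,0,0,0.012,0,100, 0,0,0,0,0.009,0,100, 0,0,0,0,0.007,0,100, 0,0,0,0,0.005,0,100, 0,0,0,0,0.005,0,100]'
python3 - <<'E'
from h import *
T=cam("top");S=cam("side")
cv2.imwrite("pics/t3.png",np.vstack([cv2.resize(T["frame"][130:270,160:390,::-1],(560,341)),cv2.resize(S["frame"][145:255,180:380,::-1],(560,308))])[:600])
print(observe()["ft_force"])
E
```

```text
time_s: 4.8
position: [0.4509, -0.0982, 0.0276]
tool_rot: [[0.999, -0.035, 0.001], [-0.035, -0.999, -0.001], [0.001, 0.001, -1.0]]
ft_force: [-0.3, -5.8, 4.9]
grip_width: 0.0856
[ 0.77905843 -0.21630488  0.39324104]
```

View pics/t3.png

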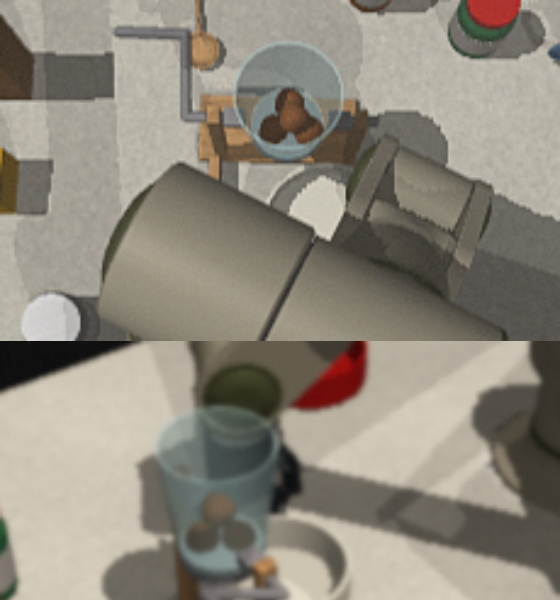

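Top half: the dish is at about (315,205) ahead of the fingers, with the wrist edge at (350-390,140) near the jar rim (centre 290,97). I'll lean the tool back about its tip so the wrist keeps clear of the jar, then carry on.

```bash
python3 -m crank '[0.08,0,0,0,0,0,100, 0.08,0,0,0,0,0,100, 0.08,0,0,0,0,0,100, 0,0,0,0,0.006,0,100, 0,0,0,0,0.006,0,100, 0,0,0,0,0.005,0,100, 0,0,0,0,0.005,0,100, 0,0,0,0,0.004,0,100, 0,0,0,0,0.003,0,100, 0,0,0,0,0.003,0,100, 0,0,0,0,0.002,0,100]'
python3 - <<'E'
from h import *
T=cam("top");S=cam("side")
cv2.imwrite("pics/t4.png",np.vstack([cv2.resize(T["frame"][130:270,160:390,::-1],(560,341)),cv2.resize(S["frame"][145:255,180:380,::-1],(560,308))])[:600])
print(observe()["ft_force"])
E
```

```text
time_s: 6.0
position: [0.4505, -0.0639, 0.0273]
tool_rot: [[0.999, -0.035, -0.0], [-0.034, -0.971, 0.238], [-0.008, -0.237, -0.971]]
ft_force: [-0.5, -3.7, -2.4]
grip_width: 0.0856
[ 0.4529072  -1.15100857 -1.80073491]
```

View pics/t4.png

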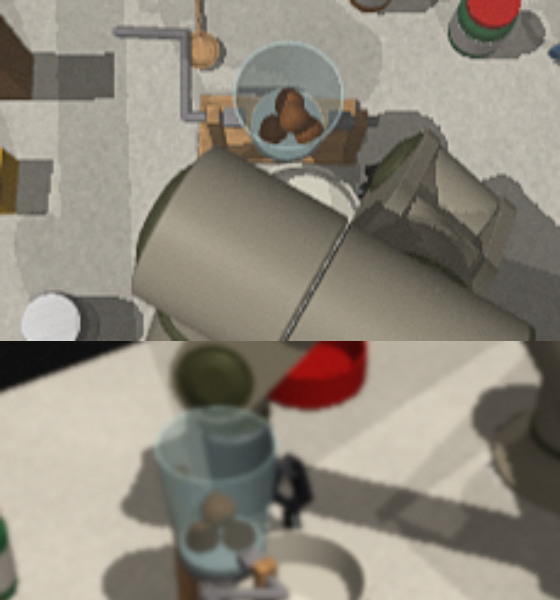

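The wrist is now well clear of the jar and the dish is following. Creeping in.

```bash
python3 -m crank '[0,0,0,0,0.002,0,100, 0,0,0,0,0.002,0,100, 0,0,0,0,0.002,0,100, 0,0,0,0,0.002,0,100]'; for i in 1 2 3; do :; done; python3 -m crank '[0,0,0,0,0.002,0,100, 0,0,0,0,0.001,0,100]'; python3 -m crank '[0,0,0,0,0.001,0,100]'
```

```text
time_s: 6.5
position: [0.4506, -0.0561, 0.0273]
tool_rot: [[0.999, -0.035, 0.0], [-0.034, -0.971, 0.238], [-0.008, -0.237, -0.971]]
ft_force: [0.3, -3.2, -0.9]
grip_width: 0.0854
time_s: 6.7
position: [0.4505, -0.053, 0.0273]
tool_rot: [[0.999, -0.035, -0.0], [-0.034, -0.971, 0.238], [-0.008, -0.238, -0.971]]
ft_force: [-0.7, -3.1, -1.5]
grip_width: 0.0855
time_s: 6.8
position: [0.4505, -0.0521, 0.0273]
tool_rot: [[0.999, -0.035, 0.0], [-0.034, -0.971, 0.238], [-0.008, -0.238, -0.971]]
ft_force: [0.7, -4.1, -1.9]
grip_width: 0.0853
```

```bash
for a in 1; do python3 -m crank '[0,0,0,0,0.001,0,100]' | grep -E 'pos|ft'; python3 -m crank '[0,0,0,0,0.001,0,100]'| grep -E 'pos|ft'; python3 -m crank '[0,0,0,0,0.001,0,100]'| grep -E 'pos|ft'; done
```

```text
position: [0.4506, -0.0511, 0.0273]
ft_force: [0.1, -3.3, -1.9]
position: [0.4505, -0.0501, 0.0273]
ft_force: [-0.8, -3.1, -1.4]
position: [0.4505, -0.0491, 0.0273]
ft_force: [-0.3, -3.7, -1.8]
```

```bash
python3 -m crank '[0,0,0,0,0.001,0,100]' | grep -E 'pos|ft'; python3 -m crank '[0,0,0,0,0.001,0,100]'| grep -E 'pos|ft'; python3 -m crank '[0,0,0,0,0.001,0,100]'| grep -E 'pos|ft'
```

```text
position: [0.4505, -0.0481, 0.0273]
ft_force: [-0.3, -3.5, -0.7]
position: [0.4505, -0.0471, 0.0273]
ft_force: [0.0, -4.7, -1.6]
position: [0.4505, -0.0461, 0.0273]
ft_force: [-0.1, -3.9, -1.3]
```

```bash
f(){ grep -E 'ft|pos' | tr '\n' ' '; echo; }
python3 -m crank '[0,0,0,0,0.0003,0,100]'|f; python3 -m crank '[0,0,0,0,0.0003,0,100]'|f; python3 -m crank '[0,0,0,0,0.0003,0,100]'|f; python3 -m crank '[0,0,0,0,0.0003,0,100]'|f;python3 -m crank '[0,0,0,0,0.0003,0,100]'|f;python3 -m crank '[0,0,0,0,0.0003,0,100]'|f
```

```text
position: [0.4505, -0.0458, 0.0273] ft_force: [0.1, -3.7, -1.9] 
position: [0.4505, -0.0456, 0.0273] ft_force: [0.3, -3.8, -1.4] 
position: [0.4505, -0.0453, 0.0273] ft_force: [-0.5, -3.7, -0.6] 
position: [0.4505, -0.045, 0.0273] ft_force: [0.0, -3.3, -1.6] 
position: [0.4506, -0.0448, 0.0273] ft_force: [-0.1, -4.7, -1.4] 
position: [0.4506, -0.0447, 0.0273] ft_force: [-0.6, -6.4, -0.5]
```

```bash
f(){ grep -E 'ft|pos' | tr '\n' ' '; echo; }
python3 -m crank '[0,0,0,0,0.0003,0,100]'|f; python3 -m crank '[0,0,0,0,0.0003,0,100]'|f
```

```text
position: [0.4507, -0.0446, 0.0273] ft_force: [-1.6, -8.1, -0.6] 
position: [0.4507, -0.0445, 0.0273] ft_force: [-2.0, -9.4, -0.7]
```

```bash
f(){ grep -E 'ft|pos' | tr '\n' ' '; echo; }
python3 -m crank '[0,0,0,0,0.0004,0,100]'|f; python3 -m crank '[0,0,0,0,0.0004,0,100]'|f;python3 -m crank '[0,0,0,0,0.0003,0,100,0,0,0,0,0,0,100,0,0,0,0,0,0,100]'|f
python3 - <<'E'
from h import *
T=cam("top");S=cam("side")
cv2.imwrite("pics/t5.png",np.vstack([cv2.resize(T["frame"][130:250,190:340,::-1],(400,320)),cv2.resize(S["frame"][155:265,230:380,::-1],(400,293))])[:600])
E
```

```text
position: [0.4508, -0.0444, 0.0273] ft_force: [-2.4, -12.2, -0.9] 
position: [0.4508, -0.0443, 0.0273] ft_force: [-2.2, -14.1, -0.8] 
position: [0.4509, -0.0443, 0.0273] ft_force: [-2.2, -14.3, -0.9]
```

View pics/t5.png

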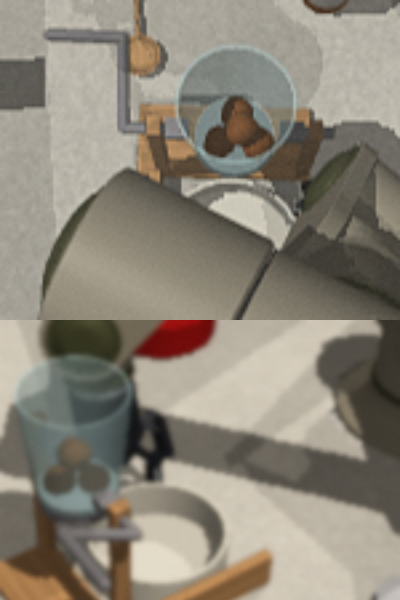

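Lower half: the dish stands flat, touching the rail's inner face and in front of the jar. The contact force is steady at 14 N. Backing off and rising.

```bash
python3 -m crank '[0,0,0,0,-0.01,0,100, 0,0,0,0,-0.03,0,100, -0.08,0,0,0,-0.03,0,100, -0.08,0,0,0,-0.03,0.02,100, -0.08,0,0,0,-0.01,0.04,100, 0,0,0,0,0,0.05,100, 0,0,0,0,0,0.05,100, 0,0,0,0,0,0.05,100, 0,0,0,0,0,0.05,100, 0,0,0,0,0,0.05,100,0,0,0,0,0,0.032,100,0,0,0,0,0,0,100]'
python3 - <<'E'
from h import *
import pickle
T=cam("top");S=cam("side")
pickle.dump((T,S),open("d1.pkl","wb"))
cv2.imwrite("pics/t6.png",np.vstack([cv2.resize(T["frame"][130:250,190:340,::-1],(400,320),interpolation=cv2.INTER_CUBIC),cv2.resize(S["frame"][155:260,230:380,::-1],(400,280))])[:600])
E
```

```text
time_s: 10.0
position: [0.4509, -0.1527, 0.3734]
tool_rot: [[0.999, -0.034, 0.006], [-0.034, -0.999, -0.003], [0.007, 0.003, -1.0]]
ft_force: [-0.1, -0.9, -1.1]
grip_width: 0.0853
```

View pics/t6.png

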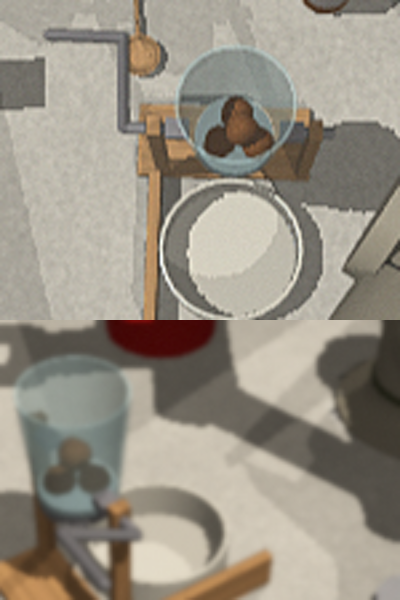

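```bash
python3 - <<'E'
from h import *
import pickle
T,S=pickle.load(open("d1.pkl","rb"))
t=lambda x,y:((x+.5)/2.667+190-.5,(y+.5)/2.667+130-.5)
pts=[(161,250),(303,250),(182,197),(185,303),(282,302),(285,200)]
P=np.array([onz(T,*t(*p),.055)[:2] for p in pts]);A=np.c_[2*P,np.ones(len(P))]
c=np.linalg.lstsq(A,(P**2).sum(1),rcond=None)[0];print("dish",c[:2],np.sqrt(c[2]+c[0]**2+c[1]**2), "target .451 .032")
for y in(-.08,.0): pass
E
python3 -m crank '[0,0,0,0.0229,0.04,0,100, 0,0,0,0.0229,0.041,0,100, 0,0,0,0.0229,0.041,0,100, 0,0,0,0.0229,0.041,0,100, 0,0,0,0.0229,0.041,0,100, 0,0,0,0.0229,0.041,0,100, 0,0,0,0.0229,0.041,0,100, 0,0,0,0.0229,0.04,0,100, 0,0,0,0,0,0,100, 0,0,0,0,0,0,100]'
```

```text
dish [0.45353871 0.03032002] 0.07935590671134565 target .451 .032
time_s: 11.1
position: [0.6337, 0.174, 0.3665]
tool_rot: [[0.999, -0.033, -0.005], [-0.033, -0.999, -0.0], [-0.005, 0.001, -1.0]]
ft_force: [0.2, -0.6, 0.2]
grip_width: 0.0854
```

The dish is within 3 mm of its place. Lowering an open cage over the bar.

```bash
python3 -m crank '[0,0,0,0.001,0,0,40, 0,0,0,0,0,-0.02,40, 0,0,0,0,0,-0.02,40, 0,0,0,0,0,-0.02,40, 0,0,0,0,0,-0.02,40, 0,0,0,0,0,-0.02,40, 0,0,0,0,0,-0.02,40, 0,0,0,0,0,-0.01,40, 0,0,0,0,0,0,40]'
python3 - <<'E'
from h import *
T=cam("top");S=cam("side")
cv2.imwrite("pics/t7.png",np.vstack([cv2.resize(T["frame"][110:230,190:340,::-1],(400,320)),cv2.resize(S["frame"][155:260,190:340,::-1],(400,280))])[:600])
E
```

```text
time_s: 12.0
position: [0.6341, 0.1724, 0.2384]
tool_rot: [[0.999, -0.036, -0.002], [-0.036, -0.999, -0.0], [-0.002, 0.0, -1.0]]
ft_force: [0.3, -0.3, 0.1]
grip_width: 0.0336
```

View pics/t7.png

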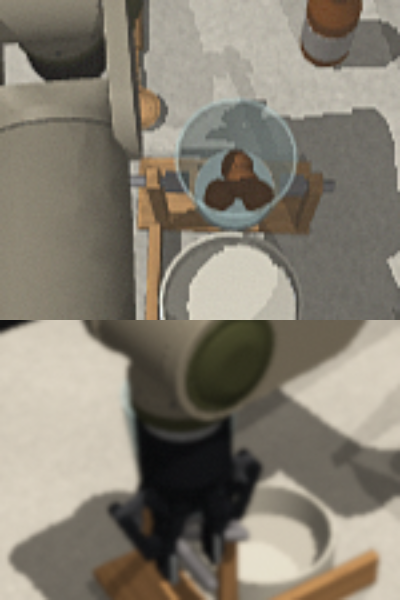

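The bar passes between the two fingers (side half, about (190,560)) with no contact force. Narrowing the cage and swinging up to tilt 60°.

```bash
python3 -m crank '[0,0,0,0,0,0,27, 0,0,0,0,0,0,27, 0,0,0,-0.004,0,0,27, 0,0,0,-0.0051,0,0.0079,27, 0,0,0,-0.0059,0,0.0073,27, 0,0,0,-0.0067,0,0.0067,27, 0,0,0,-0.0073,0,0.0059,27, 0,0,0,-0.0079,0,0.0051,27, 0,0,0,-0.0084,0,0.0043,27, 0,0,0,-0.0088,0,0.0034,27, 0,0,0,-0.0091,0,0.0024,27, 0,0,0,-0.0093,0,0.0015,27, 0,0,0,-0.0094,0.003,0.0005,27]'
python3 - <<'E'
from h import *
T=cam("top");S=cam("side")
cv2.imwrite("pics/t8.png",np.vstack([cv2.resize(T["frame"][110:230,190:340,::-1],(400,320)),cv2.resize(S["frame"][155:260,190:340,::-1],(400,280))])[:600])
print(observe()["ft_force"])
E
```

```text
time_s: 13.4
position: [0.552, 0.1759, 0.2845]
tool_rot: [[0.999, -0.036, 0.0], [-0.036, -0.999, -0.001], [0.0, 0.001, -1.0]]
ft_force: [3.6, -2.5, 0.2]
grip_width: 0.0227
[ 0.17798859 -0.47453063 -0.39134843]
```

View pics/t8.png

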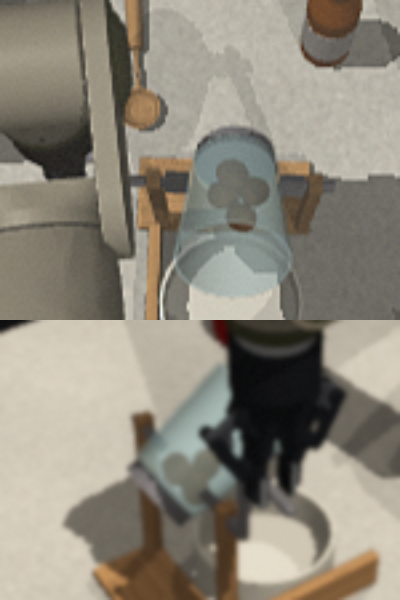

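The jar follows (tilt about 60°), with the walnuts still inside and the dish at (230,290). Continuing slowly to about 2.0 rad.

```bash
python3 -m crank '[0,0,0,-0.0047,0,-0.0002,27, 0,0,0,-0.0047,0,-0.0003,27, 0,0,0,-0.0047,0,-0.0007,27, 0,0,0,-0.0046,0,-0.0008,27, 0,0,0,-0.0046,0,-0.0012,27, 0,0,0,-0.0045,0,-0.0013,27, 0,0,0,-0.0044,0,-0.0017,27, 0,0,0,-0.0044,0,-0.0017,27, 0,0,0,-0.0042,0,-0.0021,27, 0,0,0,-0.0042,0,-0.0021,27, 0,0,0,-0.004,0,-0.0026,27, 0,0,0,-0.0039,0,-0.0026,27, 0,0,0,-0.0037,0,-0.003,27, 0,0,0,-0.0036,0,-0.003,27, 0,0,0,-0.0033,0,-0.0033,27, 0,0,0,-0.0033,0,-0.0033,27, 0,0,0,-0.003,0,-0.0036,27, 0,0,0,-0.003,0,-0.0036,27, 0,0,0,0,0,0,27, 0,0,0,0,0,0,27]'
python3 -m crank '[0,0,0,0,0,0,27, 0,0,0,0,0,0,27, 0,0,0,0,0,0,27, 0,0,0,0,0,0,27, 0,0,0,0,0,0,27]'|grep ft
python3 - <<'E'
from h import *
T=cam("top");S=cam("side")
cv2.imwrite("pics/t9.png",np.vstack([cv2.resize(T["frame"][110:230,190:340,::-1],(400,320)),cv2.resize(S["frame"][155:260,190:340,::-1],(400,280))])[:600])
E
```

```text
time_s: 15.5
position: [0.4794, 0.1763, 0.2468]
tool_rot: [[0.999, -0.035, -0.002], [-0.035, -0.999, -0.0], [-0.002, 0.0, -1.0]]
ft_force: [1.6, 0.2, 0.3]
grip_width: 0.0228
ft_force: [-0.5, 0.7, 0.9]
```

The picture limit is reached, so from here I check with colour masks only.

```bash
cat >> h.py <<'E'
def nuts(d,roi):
    x0,y0,x1,y1=roi; f=d["frame"]; hsv=cv2.cvtColor(f,cv2.COLOR_RGB2HSV)
    m=cv2.inRange(hsv,(0,60,20),(18,255,165))
    k=np.zeros_like(m);k[y0:y1,x0:x1]=m[y0:y1,x0:x1]
    n,_,s,c=cv2.connectedComponentsWithStats(k)
    return [(s[i,4],np.round(c[i],1).tolist(),s[i,:4].tolist()) for i in range(1,n) if s[i,4]>8]
E
python3 - <<'E'
from h import *
import pickle
D0=pickle.load(open("d0.pkl","rb"));T1,S1=pickle.load(open("d1.pkl","rb"))
T=cam("top");S=cam("side");pickle.dump((T,S),open("d2.pkl","wb"))
print("home px top",proj(T,(.451,.032,.02)),"side",proj(S,(.451,.032,.02)))
print([T1["frame"][y,x].tolist() for x,y in[(278,180),(272,184),(284,183)]])
for n,d in(("T1",T1),("T",T)):print(n,nuts(d,(225,150,330,255)))
for n,d in(("S1",S1),("S",S)):print(n,nuts(d,(200,180,340,260)))
# hue/rgb ascii: top region sat map
def asc(d,x0,y0,x1,y1):
    h=cv2.cvtColor(d["frame"],cv2.COLOR_RGB2HSV)
    for y in range(y0,y1,2):
        print(''.join('#' if (h[y,x,0]<20 and h[y,x,1]>90) else ('o' if (80<h[y,x,0]<110 and h[y,x,1]>25) else ('.' if h[y,x,2]<110 else ' ')) for x in range(x0,x1)))
asc(T,235,165,320,255)
E
```

```text
home px top [276.08928107 225.15529371] side [289.79019747 241.37582441]
[[124, 86, 58], [71, 56, 45], [64, 48, 41]]
T1 [(np.int32(43), [242.8, 154.9], [238, 150, 12, 9]), (np.int32(342), [278.9, 179.0], [267, 167, 26, 22]), (np.int32(40), [245.7, 172.9], [242, 169, 9, 10]), (np.int32(285), [299.8, 188.8], [282, 173, 29, 25]), (np.int32(240), [254.4, 189.9], [242, 180, 31, 27]), (np.int32(13), [243.1, 193.6], [241, 191, 6, 5]), (np.int32(12), [249.2, 214.2], [249, 210, 2, 10]), (np.int32(18), [248.4, 238.8], [248, 232, 2, 15]), (np.int32(11), [246.6, 251.5], [243, 248, 6, 6])]
T [(np.int32(92), [241.5, 153.5], [234, 150, 16, 9]), (np.int32(334), [250.6, 181.9], [241, 169, 21, 28]), (np.int32(32), [299.5, 174.4], [295, 170, 13, 7]), (np.int32(195), [302.3, 188.2], [296, 175, 15, 23]), (np.int32(12), [249.2, 213.2], [249, 209, 2, 10]), (np.int32(44), [295.8, 219.1], [291, 214, 9, 10]), (np.int32(172), [273.7, 239.1], [265, 230, 18, 19]), (np.int32(89), [290.9, 236.0], [286, 231, 11, 11]), (np.int32(30), [247.7, 244.0], [243, 233, 7, 21])]
S1 [(np.int32(57), [257.2, 203.6], [253, 200, 1
[... 3957 characters left out ...]
...         
    ...  #####. ...    ......    #####.#######..    .##.###...  .............        
     ..  #####.. . ..   ........       ########...     .....   ..  ..........        
.    ..  #####... ....     ......     ##########...     ..  ....................... .
.......  #####.   . ..        ......  ##########...       . . .. ....   .. ....... . 
.        #####.  .....             ....########.  .    ................ ........... .
.        #####. .....                             ............  .. ..... .......... .
.        #####.   ....                                     .... ........   ..........
.        #####........                                      . ................. .....
```

```bash
python3 - <<'E'
from h import *
import pickle
T,S=pickle.load(open("d2.pkl","rb"))
for p in[(270.5,235),(277.5,242.5),(291,236),(296,219)]:
    q=onz(T,*p,.02); print(np.round(q,3), np.round(np.linalg.norm(q[:2]-[.4525,.031]),3))
for p in[(292,230.3),(302,231),(302,242)]: q=onz(S,*p,.02);print("side",np.round(q,3), np.round(np.linalg.norm(q[:2]-[.4525,.031]),3))
print(observe()["time_s"])
E
```

```text
[0.421 0.049 0.02 ] 0.036
[0.399 0.028 0.02 ] 0.054
[ 0.418 -0.013  0.02 ] 0.056
[ 0.47  -0.028  0.02 ] 0.062
side [ 0.418 -0.003  0.02 ] 0.049
side [0.394 0.017 0.02 ] 0.06
side [0.422 0.055 0.02 ] 0.039
16.2
```

All four walnuts lie in the dish, 36-62 mm from its centre, and the two views agree. Tilt is about 1.97 rad. Swinging back.

```bash
python3 -m crank '[0,0,0,0.005,0,0,27, 0,0,0,0.004,0,0,27, 0,0,0,0.0059,0,0.0073,27, 0,0,0,0.0067,0,0.0067,27, 0,0,0,0.0073,0,0.0059,27, 0,0,0,0.0079,0,0.0051,27, 0,0,0,0.0084,0,0.0043,27, 0,0,0,0.0088,0,0.0034,27, 0,0,0,0.0091,0,0.0024,27, 0,0,0,0.0093,0,0.0015,27, 0,0,0,0.0094,0,0.0005,27, 0,0,0,0.0094,-0.003,-0.0005,27, 0,0,0,0.0093,0,-0.0015,27, 0,0,0,0.0091,0,-0.0024,27, 0,0,0,0.0088,0,-0.0034,27, 0,0,0,0.0084,0,-0.0043,27, 0,0,0,0.0079,0,-0.0051,27, 0,0,0,0.0073,0,-0.0059,27]'
python3 -m crank '[0,0,0,0.0033,0,-0.0033,27, 0,0,0,0.0033,0,-0.0033,27, 0,0,0,0.003,0,-0.0036,27]'
```

```text
time_s: 18.0
position: [0.6226, 0.1734, 0.2607]
tool_rot: [[0.999, -0.035, -0.0], [-0.035, -0.999, -0.0], [-0.0, 0.0, -1.0]]
ft_force: [-1.3, -0.3, 0.9]
grip_width: 0.0233
time_s: 18.3
position: [0.6318, 0.1733, 0.2508]
tool_rot: [[0.999, -0.035, -0.0], [-0.035, -0.999, -0.0], [-0.0, 0.0, -1.0]]
ft_force: [-0.9, -0.4, 1.3]
grip_width: 0.0233
```

```bash
f(){ grep -E 'ft|pos' | tr '\n' ' '; echo; }
python3 -m crank '[0,0,0,0.0029,0,-0.0037,27]'|f; python3 -m crank '[0,0,0,0.0013,0,-0.002,27]'|f; python3 -m crank '[0,0,0,0.0013,0,-0.002,27]'|f
```

```text
position: [0.6346, 0.1734, 0.2473] ft_force: [-1.4, -0.2, 0.8] 
position: [0.6359, 0.1734, 0.245] ft_force: [-2.5, 0.9, 1.1] 
position: [0.6372, 0.1734, 0.2432] ft_force: [-0.9, -0.0, 1.2]
```

```bash
f(){ grep -E 'ft|pos' | tr '\n' ' '; echo; }
python3 -m crank '[0,0,0,0.001,0,-0.0015,27]'|f; python3 -m crank '[0,0,0,0.001,0,-0.0015,27]'|f; python3 -m crank '[0,0,0,0.001,0,-0.001,27]'|f; python3 -m crank '[0,0,0,0.001,0,0,27]'|f
```

```text
position: [0.6381, 0.1733, 0.2418] ft_force: [-1.4, -1.0, 1.2] 
position: [0.6392, 0.1733, 0.2404] ft_force: [-1.3, 0.0, 0.8] 
position: [0.64, 0.1733, 0.2392] ft_force: [-3.3, -0.9, 0.8] 
position: [0.6405, 0.1733, 0.2387] ft_force: [-6.2, -1.7, -2.7]
```

```bash
f(){ grep -E 'ft|pos' | tr '\n' ' '; echo; }
python3 -m crank '[0,0,0,0.0006,0,0,27]'|f; python3 -m crank '[0,0,0,0.0006,0,0,27,0,0,0,0,0,0,27]'|f
python3 -m crank '[0,0,0,-0.003,0,0,27,0,0,0,-0.003,0,0,35,0,0,0,0,0,0,40,0,0,0,0,0,0.02,40,0,0,0,0,0,0.03,40,0,0,0,0,0,0.04,40,0,0,0,0,0,0.04,40,0,0,0,0,0.04,0,40,0,0,0,0,0.04,0,40,0,0,0,0,0.04,0,40,0,0,0,0,0.04,0,40,0,0,0,0,0,0,40]'
python3 - <<'E'
from h import *
import pickle
T=cam("top");S=cam("side");pickle.dump((T,S),open("d3.pkl","wb"))
D0=pickle.load(open("d0.pkl","rb"))
T1,S1=pickle.load(open("d1.pkl","rb"))
for n,a,b in(("top",T1,T),("side",S1,S)):
    d=cv2.absdiff(a["frame"],b["frame"]).max(2)
    # jar/lever upright region compare: mean diff on bar, jar rim
    for nm,p in(("barmid",(.6347,.172,.24)),("barcorner",(.635,.136,.24)),("rimF",(.495,.03,.295)),("rimR",(.551,-.027,.295)),("dishrimL",(.4525,.109,.055)),("dishrimB",(.375,.031,.055))):
        u,v=np.round(proj(a,p)).astype(int); print(n,nm,(u,v),d[v-4:v+5,u-4:u+5].mean().round(1))
for p in nuts(T,(245,195,312,258)):print(p,np.round(onz(T,*p[1],.02),3))
E
```

```text
position: [0.6407, 0.1733, 0.2384] ft_force: [-7.0, -0.8, -3.4] 
position: [0.641, 0.1733, 0.2381] ft_force: [-7.9, -1.1, -3.3] 
time_s: 20.5
position: [0.6355, 0.3381, 0.3681]
tool_rot: [[1.0, -0.03, -0.001], [-0.03, -1.0, 0.001], [-0.001, -0.001, -1.0]]
ft_force: [-0.2, -0.4, -0.7]
grip_width: 0.034
top barmid (np.int64(222), np.int64(143)) 21.0
top barcorner (np.int64(236), np.int64(143)) 17.9
top rimF (np.int64(278), np.int64(192)) 12.9
top rimR (np.int64(302), np.int64(169)) 61.9
top dishrimL (np.int64(250), np.int64(223)) 9.7
top dishrimB (np.int64(277), np.int64(250)) 61.7
side barmid (np.int64(261), np.int64(244)) 39.2
side barcorner (np.int64(253), np.int64(235)) 24.0
side rimF (np.int64(276), np.int64(173)) 55.6
side rimR (np.int64(246), np.int64(170)) 81.6
side dishrimL (np.int64(305), np.int64(249)) 26.3
side dishrimB (np.int64(310), np.int64(223)) 165.2
(np.int32(38), [259.6, 195.7], [249, 195, 23, 6]) [0.542 0.082 0.02 ]
(np.int32(59), [295.4, 195.9], [283, 195, 23, 3]) [ 0.541 -0.028  0.02 ]
(np.int32(10), [245.0, 208.5], [245, 204, 1, 10]) [0.502 0.126 0.02 ]
(np.int32(18), [248.9, 212.9], [248, 207, 3, 13]) [0.489 0.114 0.02 ]
(np.int32(87), [294.3, 218.1], [289, 214, 11, 10]) [ 0.472 -0.023  0.02 ]
(np.int32(30), [248.0, 242.4], [245, 230, 5, 24]) [0.399 0.116 0.02 ]
(np.int32(90), [269.2, 234.4], [264, 230, 11, 10]) [0.423 0.053 0.02 ]
(np.int32(88), [290.3, 236.4], [285, 232, 11, 10]) [ 0.417 -0.011  0.02 ]
(np.int32(85), [277.5, 243.3], [273, 238, 10, 11]) [0.396 0.028 0.02 ]
```

```bash
python3 - <<'E'
from h import *
import pickle
T,S=pickle.load(open("d3.pkl","rb"));T1,S1=pickle.load(open("d1.pkl","rb"));D0=pickle.load(open("d0.pkl","rb"))
def tm(n,a,b,p,h=9,w=6):
    u,v=np.round(proj(a,p)).astype(int); g=[cv2.Canny(cv2.medianBlur(cv2.cvtColor(x["frame"],cv2.COLOR_RGB2GRAY),3),30,80) if 0 else cv2.cvtColor(x["frame"],cv2.COLOR_RGB2GRAY) for x in(a,b)]
    t=g[0][v-h:v+h+1,u-h:u+h+1]; s=g[1][v-h-w:v+h+w+1,u-h-w:u+h+w+1]
    r=cv2.matchTemplate(s,t,cv2.TM_CCOEFF_NORMED);_,m,_,l=cv2.minMaxLoc(r);print(n,"shift px",l[0]-w,l[1]-w,"score",round(m,2))
tm("bar top",T1,T,(.635,.136,.24)); tm("bar mid top",T1,T,(.635,.20,.24))
tm("bar side",S1,S,(.635,.136,.24)); tm("barend side",S1,S,(.635,.205,.24))
tm("rim top",T1,T,(.6,.0,.295));tm("rim side",S1,S,(.58,.075,.295))
tm("dish L",T1,T,(.4525,.105,.055));tm("dish all",T1,T,(.4525,.031,.055),30,5)
for n,p in dict(pickle=(.71,-.212,.12),can=(.337,.295,.11),bottle=(.766,-.083,.2),spoon=(.686,.133,.02),mug=(.678,-.373,.09),tea=(.513,.426,.08),cereal=(.614,.334,.2)).items():
    tm(n+" top",D0["top"],T,p,12); 
    if n in("spoon","tea","cereal","bottle"): tm(n+" side",D0["side"],S,p,12)
E
```

```text
bar top shift px 0 0 score 0.9
bar mid top shift px 0 0 score 0.9
bar side shift px 0 0 score 0.53
barend side shift px 0 -1 score 0.78
rim top shift px 6 -5 score 0.74
rim side shift px -2 -2 score 0.81
dish L shift px 0 0 score 1.0
dish all shift px 0 0 score 0.38
pickle top shift px 0 0 score 0.99
can top shift px 6 6 score 0.59
bottle top shift px 0 0 score 1.0
bottle side shift px 0 0 score 1.0
spoon top shift px 0 0 score 0.6
spoon side shift px 0 -1 score 0.32
mug top shift px 0 0 score 0.99
tea top shift px -6 6 score 0.07
tea side shift px 4 5 score 0.98
cereal top shift px 0 0 score 0.89
cereal side shift px 0 0 score 0.99
```

```bash
python3 - <<'E'
from h import *
import pickle
T,S=pickle.load(open("d3.pkl","rb"));D0=pickle.load(open("d0.pkl","rb"))
for d in(D0["side"],S):
    m=cv2.inRange(cv2.cvtColor(d["frame"],cv2.COLOR_RGB2HSV),(18,150,60),(30,255,255));m[:300]=0;m[:,430:]=0
    M=cv2.moments(m,True);print("yellow",M["m00"],M["m10"]/M["m00"],M["m01"]/M["m00"])
a=D0["side"]["frame"];b=S["frame"];print("can diff",cv2.absdiff(a[250:295,362:400],b[250:295,362:400]).mean())
print(observe()["ft_force"])
print(close_job())
E
```

```text
yellow 2390.0 368.9430962343096 348.18410041841
yellow 2397.0 368.9086357947434 348.2044221944097
can diff 9.458674463937621
[ 0.08251843 -1.56322867 -0.43149439]
the job is handed in; nothing more can be done
None
```

The job is handed in at about 20.6 s of the allowed 64 s; the rig gave no verdict. I believe every condition was met.

**What I did**
- **Dish:** I pushed it with the open fingers until it met the stop rail. I then pressed to about 14 N, measured at the wrist, held it there and backed off.
- **Jar:** I caged the lever bar from above and tipped the jar to about 1.97 rad. I held it there for roughly 0.8 s, then swung it back until it pressed on its upright end stop at about 8 N. The arm then withdrew.

**Last checks**
- **Dish position:** before the pour it measured about 3 mm from its place. Its rim by the rail did not shift afterwards.
- **Walnuts:** all four lay in the dish, 36–62 mm from its centre at full tilt, and a top-view mask after the jar came back showed all four in the same spots.
- **Lever bar:** it is back where it started, with zero shift in the top view and at most 1 pixel in the side view.
- **Bystanders:** the pickle jar, bottle, mug, tea box and cereal box had not moved.

**Checks that failed or disagreed**
- Template matches on the glass rim, the can, the spoon and the whole dish were unreliable because of shadows, the arm in view and the new walnuts. One match on the tea box suggested a shift, but its colour mask moved less than 0.1 pixel.
- The can was checked only by a small image difference in the side view, and the spoon only by a weak match showing no shift.
- I used all 12 picture views before the pour, so everything after that was checked by colour masks and numbers only.

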